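# Slide the cake board out over the shelf edge for pick-up

### The arm

A 6-joint arm with a two-finger parallel gripper is mounted at the origin on the work surface. World frame = base frame: x ahead of the robot, y to its left, z up, the work surface at z = 0. Lengths are in mm, angles in rad, forces in N, time in s.
With the tool pointing down it reaches from about 350 to 875 mm from the base axis. Payload 4.2 kg.
Tool frame: the origin (TCP) lies between the finger pads; the fingertips stand 17 mm ahead of it and the grasp point (between the pads) lies 2 mm behind it; x points along the fingers, y is the direction in which the jaws open and shut, and the axes are right-handed (so a half turn about x gives the same grasp; the last joint's range is limited). The gripper opens to 85 mm and grips with 20 to 120 N. Pads are 22 mm wide; open, the fingers measure 114 mm over their backs; the gripper's body (76 mm by 85 mm) begins 54 mm behind the grasp point. The pads swing forward as they close: fully open they stand 13 mm farther back than shut.
Start: joints at [1.558, 0.385, 0.008, 0, -1.194, -0.259], TCP at [167.759, 602.043, 248.312] pointing down, gripper open.
Joint ranges: [-3.14, 3.14], [-1.21, 2.06], [-1.07, 1.41], [-3.16, 2.05], [-2.99, -0.16], [-3.1, 3.1]. Speed limits (rad/s): [2.79, 2.79, 3.14, 3.14, 3.14, 3.14].

### API

Orientations are given as a unit quaternion [x, y, z, w].
In Python, from bench import robot gives the robot as it stands.
- The arm moves only by the tool servo_tool, never from a script. Its argument "moves" is a list of rows, each a list of 2 entries, a list of its own where there are three numbers: the shift along the world's x, y, z in mm, then the turn about the world's z in degrees. A call has 1 to 20 rows; each row is the pose to reach, as a shift and turn from the pose commanded when the call began; what a row does not reach only later rows make up. A row lasts 1/8 s, in which the tool goes at most 62.5 mm and 10.7 degrees, less where a joint would pass 70% of its speed; a pose out of reach is approached as far as the arm can. A call with a gripper value outside its range is refused whole. "jaw" is the closure, from -1 (fully open) to 1 (shut), so that 0 is half open, set as the call begins (left out, the last holds). The fingers move at their own pace and stop on an object; "force" is the grip in N (left out, the last holds). Time passes only in rows, so rows that repeat a pose let the fingers close. It gives the time, the measured TCP pose, the force and the opening at its end, in the units of the state.
- robot.get_state(): the state, without advancing time (a new reading comes with each control period).
- robot.get_image(name): name is "scene" or "top"; returns (picture, depth): 480x640x3 uint8, blue, green, red; 480x640 float32, mm along the optical axis (not along the pixel's ray), 0 where there is no reading.
- robot.calibration(name): a dict with "K" (3x3 intrinsics, pixels), "R" (3x3) and "t" (3): a world point X has camera coordinates R X + t. Camera axes: x right, y down, z forward; pixel columns grow to the right and rows downward; lengths in mm; the calibration is good to about 2 mm. A picture is of the moment at which its call begins. calibration takes no time and is no camera call.
- robot.hand_in(): hands the job in, once; it reports no verdict.
The state is a dict: "time": time; "q": joint angles; "joint_velocities": joint speeds; "joint_efforts": joint torques, N m; "ee_pos": TCP position; "ee_rot": TCP orientation; "contact_force": force on the tool from outside, world axes, zero at the start; "wrist_torque": the same for the moment, N m; "opening": finger opening in mm.
Only numpy, scipy, OpenCV 4.12 (cv2) and the standard library are available. Lean on these libraries where they do the work, as an engineer would, in place of code of your own. Each camera call takes 0.05 s, during which the arm holds its last target. There are 200 camera calls.

### The job

On the low marble riser, push the rectangular cake board, with its little cake riding on it, away from the robot until its front end sticks out about 4 cm over the riser's far edge and the board sits square to that edge, then back away. Only push or slide the board along the marble: do not lift it, and do not touch the cake, which must stay standing where it is on the board. Leave the round board and everything else where they are.

Things in the scene. Friction and masses are not known exactly. Their poses are not given: they have to be found in the camera images.
- riser: low display riser, fixed: a marble slab 300 (x) x 460 (y) mm and 20 mm thick, on a slightly smaller dark wooden plinth; its flat top is 50 mm above the table. Origin at the centre of its underside, on the table; its own +x points away from the robot to the far long edge, which lies at x = +150 mm. It is turned by up to 9 degrees
- riser_edge (a point): middle of the riser's far top edge (riser frame 150, 0, 50 mm)
- cake_board: loose stiff gold-coloured rectangular cake board 160 (x) x 120 (y) x 8 mm thick, 0.11 to 0.22 kg, lying flat on the riser's left or right half, its front edge 20 to 80 mm short of the far edge and up to 15 degrees askew. Origin at the centre of its underside; +x points to its front edge (away from the robot) at x = +80 mm, its rear edge (towards the robot) is at x = -80 mm
- board_front (a point): middle of the board's front edge, on its top face (board frame 80, 0, 8 mm)
- mini_cake: little round loose cake, orange glaze with chocolate panels and berries, 70 mm diameter, 40 mm high (48 mm with the berries), 0.15 kg, standing within 13 mm of the middle of the rectangular board; friction alone holds it there, so it rides along when the board is pushed slowly. Origin at the centre of its underside
- round_board: loose round cake board of the same gold material, 140 mm diameter, 8 mm thick, on the other half of the riser. Origin at the centre of its underside. To be left alone
- white_cake: loose cream-coloured cake 80 mm diameter, 45 mm high (54 mm with its berry), on the round board. Origin at the centre of its underside. To be left alone
- jar: small amber jar 34 mm diameter, 60 mm high, standing loose on the riser between the two boards. Origin at the centre of its underside. To be left alone
- cup: white ceramic cup 70 mm diameter, 60 mm high, on the table left of the riser. To be left alone
- shaker: clear sugar shaker 60 mm diameter, 130 mm high, on the table left of the riser. To be left alone
- spatula: spatula 260 mm long lying on the table right of the riser. To be left alone
- tart: small tart 70 mm diameter, 20 mm high, on the table right of the riser. To be left alone
Not all that is in view belongs to the job. What is shaped like the cake_board but green is not meant.

How it is judged:
By the outcome, as a careful person would: the job done as asked, in the order asked, and still so for the second after the job is handed in, with the robot touching nothing.
It also fails if it takes over 45 s, if anything falls off the work surface, if the arm or the gripper's body presses on something with over 40 N, if the wrist force passes 120 N, or if a joint passes its speed limit or range.

## Working session

There is one attempt and no reset: what is moved stays moved. The work goes in short steps, Python scripts to look and compute and a tool call to move; the robot and the scene stay as the last step left them, time stands still between calls to the robot, and variables do not carry over. Pictures are saved under pics/ and viewed, about 8 in all and at most 12, crops included, and the job is handed in when it is done.

Besides the shell and the picture viewer there is one more tool, called after "Request:" by a JSON object that holds its "api" and its "payload". servo_tool: Moves the arm, as the interface text tells. Its arguments: {"type":"object","properties":{"moves":{"type":"array","items":{"type":"array"}},"jaw":{"type":"number"},"force":{"type":"number"}},"required":["moves"]}

```bash
mkdir -p pics; cat > h.py <<'E'
import numpy as np, cv2
from bench import robot
def ray(name,uv,z):
    c=robot.calibration(name);K,R,t=map(np.array,(c["K"],c["R"],c["t"]))
    uv=np.atleast_2d(uv).astype(float)
    d=(np.linalg.inv(K)@np.c_[uv,np.ones(len(uv))].T).T@R
    C=-R.T@t
    return C+d*((z-C[2])/d[:,2])[:,None]
def proj(name,X):
    c=robot.calibration(name);K,R,t=map(np.array,(c["K"],c["R"],c["t"]))
    p=(np.atleast_2d(X)@R.T+t)@K.T
    return p[:,:2]/p[:,2:]
E
python3 - <<'E'
from h import *
for n in("scene","top"):
    im,d=robot.get_image(n);cv2.imwrite(f"pics/{n}0.png",im);np.save(f"pics/{n}0.npy",d)
    c=robot.calibration(n);print(n,c["K"],-np.array(c["R"]).T@np.array(c["t"]))
s=robot.get_state();print(s)
E
```

```text
scene [[523.30679675   0.         315.12592735]
 [  0.         523.30679675 239.1658066 ]
 [  0.           0.           1.        ]] [1388.84108813 -161.19505234 1016.24171303]
top [[557.8603145    0.         321.36231772]
 [  0.         557.8603145  248.78859078]
 [  0.           0.           1.        ]] [ 286.21338727  108.06156746 1720.588532  ]
{'time': 0.1, 'q': array([ 1.55760378e+00,  3.85479093e-01,  6.76130928e-03, -4.16939809e-04,
       -1.19399818e+00, -2.58574292e-01]), 'joint_velocities': array([ 1.50417905e-03, -2.90136430e-03,  2.39595962e-03,  2.52199157e-03,
        2.31612756e-04, -2.73831927e-05]), 'joint_efforts': array([-1.11073063e-03, -3.93319702e+01,  1.88929921e+01,  4.19797540e+00,
       -2.59665117e-03,  4.78796352e-06]), 'ee_pos': array([167.64205702, 601.59251221, 247.33349818]), 'ee_rot': array([-0.70052807,  0.09653286,  0.70063393,  0.09515214]), 'contact_force': array([ 0.11956194,  0.85424074, -0.61372112]), 'wrist_torque': array([-0.01114022,  0.01865413, -0.01223607]), 'opening': 85.35248365695432}
```

View pics/top0.png

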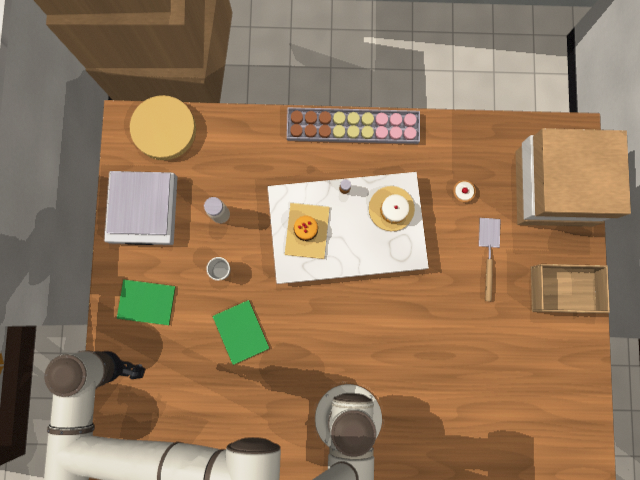

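View pics/scene0.png

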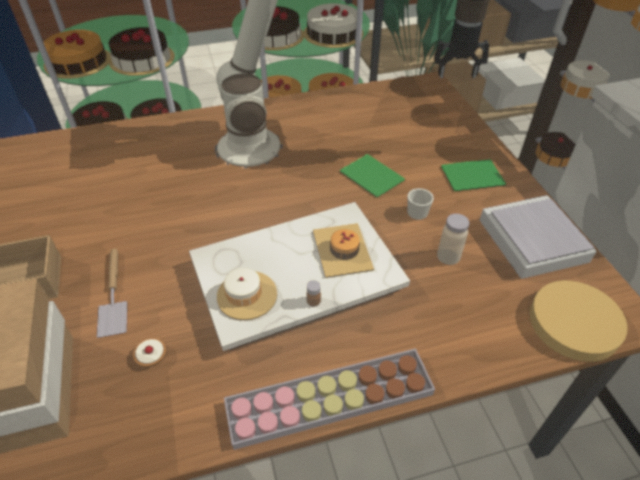

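The top view shows the gold rectangular board with the orange cake at about (307,231). Things it could be mistaken for are the green boards at (145,302) and (241,331), the round gold board at (391,208), the large gold disc at (162,127) and the lilac box at (141,208). I choose the one at (307,231): gold, rectangular, on the riser and carrying the orange cake.

```bash
cat >> h.py <<'E'
def quad(mask,name,z):
    cs,_=cv2.findContours(mask,cv2.RETR_EXTERNAL,cv2.CHAIN_APPROX_NONE)
    c=cv2.convexHull(max(cs,key=cv2.contourArea))[:,0]
    X=ray(name,c,z)[:,:2].astype(np.float32)
    return cv2.minAreaRect(X)   # centre,size,angle in world mm
def canon(r,n=0):
    (cx,cy),(w,h),a=r
    a=(a+45)%90-45
    return np.round([cx,cy,*sorted((w,h)),a],1)
def measure(name,im,lo=(12,90,90),save=None,seed=None):
    hsv=cv2.cvtColor(im,cv2.COLOR_BGR2HSV)
    # marble region seed by board location
    roi=np.zeros(im.shape[:2],np.uint8)
    P=proj(name,[[x,y,50] for x,y in((500,-330),(500,330),(960,330),(960,-330))]).astype(np.int32)
    cv2.fillPoly(roi,[P],255)
    wm=cv2.inRange(hsv,(0,0,130),(180,45,255))&roi
    gm=cv2.inRange(hsv,(14,90,90),(30,255,255))&roi
    k=np.ones((3,3),np.uint8)
    gm=cv2.morphologyEx(gm,cv2.MORPH_OPEN,k); wm=cv2.morphologyEx(wm,cv2.MORPH_OPEN,k)
    return wm,gm
E
python3 - <<'E'
from h import *
out=[]
for n in("top","scene"):
    im=cv2.imread(f"pics/{n}0.png");wm,gm=measure(n,im)
    print(n,"riser",canon(quad(wm,n,50)))
    cs,_=cv2.findContours(gm,cv2.RETR_EXTERNAL,cv2.CHAIN_APPROX_NONE)
    for c in cs:
        if cv2.contourArea(c)<150: continue
        m=np.zeros_like(gm);cv2.drawContours(m,[c],-1,255,-1)
        print("  gold",cv2.boundingRect(c),canon(quad(m,n,58)))
    v=im.copy();v[wm>0]=(255,0,0);v[gm>0]=(0,0,255)
    x,y=(250,150) if n=="top" else (180,190)
    w=np.hstack([im[y:y+160,x:x+230],v[y:y+160,x:x+230]])
    out.append(cv2.resize(w,(790,275),interpolation=cv2.INTER_NEAREST))
cv2.imwrite("pics/m0.png",np.vstack(out))
E
```

```text
top riser [597.1  19.  250.6 458.5   7.1]
  gold (243, 213, 22, 21) [575.1 299.4  61.2  63.3   2.4]
  gold (286, 203, 43, 47) [566.3 137.2 119.1 139.2  -4.5]
  gold (369, 186, 45, 45) [ 632.1 -116.   134.1  136.4    0.7]
  gold (305, 142, 50, 9) [8.20e+02 7.51e+01 2.52e+01 1.51e+02 2.00e-01]
  gold (362, 113, 11, 26) [ 8.901e+02 -3.970e+01  3.110e+01  8.050e+01  8.000e-01]
  gold (348, 113, 11, 25) [890.5   3.7  31.1  77.3   1. ]
  gold (334, 112, 11, 26) [890.9  47.1  31.   80.5   1.2]
scene riser [601.9  17.4 266.  461.9   7.1]
  gold (174, 410, 40, 31) [ 914.8 -272.6   57.5   75.   -23.1]
  gold (201, 352, 32, 37) [ 809.9 -214.2   42.2   89.8  -31.2]
  gold (424, 338, 66, 33) [908.  272.1  76.3 128.5 -15.8]
  gold (296, 338, 68, 30) [834.6  22.1  65.9 134.  -32.4]
  gold (375, 313, 54, 30) [822.2 191.5  45.8 128.3  10.2]
  gold (428, 303, 38, 38) [826.9 286.8  79.5  90.   -0. ]
  gold (328, 303, 48, 24) [766.6  97.1  40.7 119.   14.9]
  gold (155, 301, 56, 108) [ 7.475e+02 -2.741e+02  1.106e+02  2.577e+02 -4.000e-01]
  gold (218, 274, 58, 45) [ 647.5 -116.4  111.5  133.7    9.3]
  gold (151, 271, 27, 21) [ 546.8 -299.1   59.2   67.5   -3.4]
  gold (410, 265, 30, 29) [699.8 278.4  66.6  86.4  21.8]
  gold (316, 229, 56, 47) [569.1 134.1 115.8 139.   -4.6]
  gold (374, 219, 37, 27) [5.431e+02 2.824e+02 7.970e+01 8.930e+01 1.000e-01]
```

View pics/m0.png

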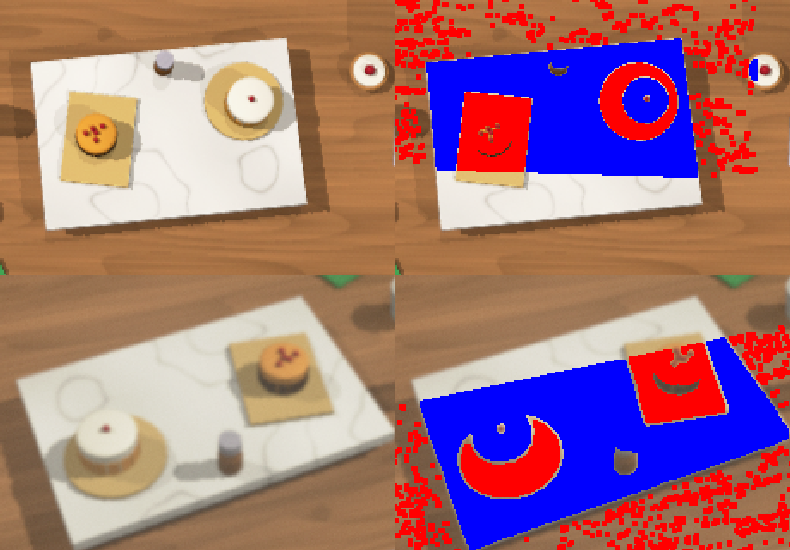

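The crop confirms the choice: the gold rectangle at (307,231), with the cake near its middle. My region of interest cut off the near side, so I'll widen it and measure again.

```bash
sed -i 's/(500,-330),(500,330),(960,330),(960,-330)/(400,-230),(400,230),(780,230),(780,-230)/; s/(14,90,90),(30/(16,70,90),(30/' h.py
cat >> h.py <<'E'
def pick(name,im):
    wm,gm=measure(name,im)
    lab=cv2.connectedComponentsWithStats(gm)
    best=[(lab[2][i,4],i) for i in range(1,lab[0]) if lab[2][i,4]>150]
    res=[]
    for a,i in best:
        m=(lab[1]==i).astype(np.uint8)*255
        r=quad(m,name,58)
        if 100<min(r[1]) and r[0][1]>60: res.append(r)
    return quad(wm,name,50),res
E
python3 - <<'E'
from h import *
for n in("top","scene"):
    im=cv2.imread(f"pics/{n}0.png");r,b=pick(n,im)
    print(n,canon(r),[canon(x) for x in b])
    for x in [r]+b: print(np.round(cv2.boxPoints(x),1).tolist())
# cake: orange
    hsv=cv2.cvtColor(im,cv2.COLOR_BGR2HSV)
    m=cv2.inRange(hsv,(5,170,150),(18,255,255))
    q=proj(n,[[566,135,98]])[0].astype(int)
    mm=np.zeros_like(m);cv2.circle(mm,tuple(int(v) for v in q),22,255,-1);m&=mm
    ys,xs=np.nonzero(m);print("cake",ray(n,[[ (xs.min()+xs.max())/2,(ys.min()+ys.max())/2]],98)[0],xs.min(),xs.max(),ys.min(),ys.max())
E
```

```text
top [572.1  15.8 301.  458.4   7.1] [array([556.5, 138. , 120.1, 159.7,  -4.6])]
[[394.5, 224.6999969482422], [451.0, -230.1999969482422], [749.7000122070312, -193.10000610351562], [693.2000122070312, 261.79998779296875]]
[[472.1000061035156, 84.5999984741211], [631.2999877929688, 71.69999694824219], [641.0, 191.39999389648438], [481.79998779296875, 204.3000030517578]]
cake [559.99179098 141.33610365  98.        ] 294 317 216 238
scene [579.8  13.7 310.8 460.1   7.1] [array([559.8, 134.9, 119.4, 161.8,  -4.6])]
[[396.8999938964844, 222.60000610351562], [454.20001220703125, -233.89999389648438], [762.5999755859375, -195.1999969482422], [705.2999877929688, 261.29998779296875]]
[[474.3999938964844, 81.80000305175781], [635.7000122070312, 68.9000015258789], [645.2000122070312, 187.89999389648438], [483.8999938964844, 200.8000030517578]]Traceback (most recent call last):
  File "<stdin>", line 11, in <module>
    return umr_minimum(a, axis, None, out, keepdims, initial, where)
ValueError: zero-size array to reduction operation minimum which has no identity
```

```bash
python3 - <<'E'
from h import *
from scipy.spatial.transform import Rotation as R
s=robot.get_state();M=R.from_quat(s["ee_rot"]).as_matrix()
print(np.round(M,3)); a=np.degrees(np.arctan2(M[1,1],M[0,1]));print("jaw yaw",a,"turn",(85.4-a+90)%180-90,s["ee_pos"])
E
```

```text
[[-0.    -0.269 -0.963]
 [-0.002 -0.963  0.269]
 [-1.     0.002 -0.   ]]
jaw yaw -105.57991052467247 turn 10.979910524672505 [167.64205702 601.59251221 247.33349818]
```

Request:
{"api": "servo_tool", "payload": {"moves": [[[23,-38,0],1],[[70,-114,0],3],[[117,-190,0],5],[[164,-266,0],7],[[211,-343,0],9],[[246,-400,0],10],[[270,-440,0],11],[[280.6,-456.7,0],11],[[280.6,-456.7,-40],11],[[280.6,-456.7,-85],11],[[280.6,-456.7,-120],11],[[280.6,-456.7,-140],11],[[280.6,-456.7,-140],11],[[280.6,-456.7,-140],11]], "jaw": -1}}

```text
time: 1.85
ee_pos: [448.9, 145.7, 109.0]
ee_rot: [0.707, -0.028, -0.706, -0.028]
contact_force: [-0.2, -0.1, 1.0]
opening: 85.4
```

```bash
python3 - <<'E'
from h import *
from scipy.spatial.transform import Rotation as R
s=robot.get_state();M=R.from_quat(s["ee_rot"]).as_matrix();print("jaw",np.degrees(np.arctan2(M[1,1],M[0,1])),s["q"])
out=[]
for n,(x,y) in(("top",(260,160)),("scene",(260,140))):
    im,d=robot.get_image(n);cv2.imwrite(f"pics/{n}1.png",im)
    v=im.copy()
    for a in(-50,50):
        for z,c in((92,(0,0,255)),(105,(255,0,0))):
            p=proj(n,[[*(s["ee_pos"][:2]+a*M[:2,1]),z]])[0];cv2.circle(v,tuple(int(t) for t in np.round(p)),1,c,-1)
    out.append(cv2.resize(v[y:y+140,x:x+160],(400,350),interpolation=cv2.INTER_NEAREST))
cv2.imwrite("pics/a1.png",np.hstack(out))
E
```

```text
jaw -94.5494490915779 [ 6.59517913e-01  2.87879740e-01 -5.46722408e-01  3.87242058e-04
 -7.34963165e-01  8.31588085e-01]
```

View pics/a1.png

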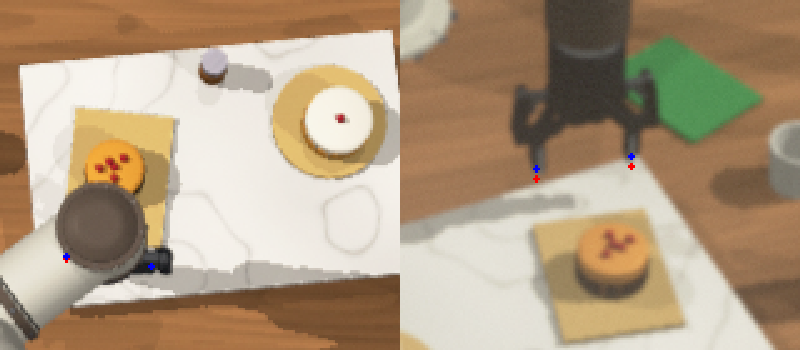

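The picture shows the tips at the blue marks, so when open they stand about 4 mm ahead of the TCP. Both tips hang behind the board's rear edge. I'll lower them gently to find the marble.

Request:
{"api": "servo_tool", "payload": {"moves": [[[0,0,-15],0],[[0,0,-35],0],[[0,0,-45],0],[[0,0,-49],0],[[0,0,-51],0],[[0,0,-51],0],[[0,0,-51],0]]}}

```text
time: 2.82
ee_pos: [448.6, 145.5, 57.7]
ee_rot: [0.707, -0.028, -0.706, -0.028]
contact_force: [-0.1, -0.2, -0.4]
opening: 85.2
```

Request:
{"api": "servo_tool", "payload": {"moves": [[[0,0,-1],0],[[0,0,-2],0],[[0,0,-2],0]]}}

```text
time: 3.2
ee_pos: [448.3, 145.3, 55.2]
ee_rot: [-0.706, 0.028, 0.707, 0.028]
contact_force: [-0.1, 0.6, 0.5]
opening: 85.2
```

Request:
{"api": "servo_tool", "payload": {"moves": [[[0,0,-1],0],[[0,0,-1],0]]}}

```text
time: 3.45
ee_pos: [448.3, 145.3, 54.2]
ee_rot: [-0.706, 0.028, 0.707, 0.028]
contact_force: [-0.2, -0.4, 0.8]
opening: 85.4
```

Request:
{"api": "servo_tool", "payload": {"moves": [[[0,0,-1],0],[[0,0,-1],0]]}}

```text
time: 3.7
ee_pos: [448.4, 145.4, 53.9]
ee_rot: [0.707, -0.028, -0.706, -0.028]
contact_force: [-1.2, -0.9, 5.7]
opening: 85.2
```

Request:
{"api": "servo_tool", "payload": {"moves": [[[0,0,-1],0],[[0,0,-1],0]]}}

```text
time: 3.95
ee_pos: [448.5, 145.4, 53.8]
ee_rot: [0.707, -0.028, -0.706, -0.028]
contact_force: [-3.2, -0.2, 13.6]
opening: 85.4
```

Contact is at TCP z ≈ 53.8. I'll raise 4.5 mm and approach along the board's own axis.

Request:
{"api": "servo_tool", "payload": {"moves": [[[0,0,2.5],0],[[0,0,4.5],0],[[0,0,4.5],0],[[3,-0.2,4.5],0],[[6,-0.5,4.5],0],[[9,-0.7,4.5],0],[[11,-0.9,4.5],0],[[13,-1,4.5],0],[[15,-1.2,4.5],0],[[17,-1.4,4.5],0],[[18,-1.4,4.5],0],[[19,-1.5,4.5],0],[[20,-1.6,4.5],0],[[21,-1.7,4.5],0],[[22,-1.8,4.5],0],[[22,-1.8,4.5],0]]}}

```text
time: 5.95
ee_pos: [470.1, 143.2, 56.7]
ee_rot: [-0.706, 0.029, 0.707, 0.028]
contact_force: [-5.2, -0.6, 3.1]
opening: 85.7
```

```bash
python3 - <<'E'
from h import *
s=robot.get_state();print(s["ee_pos"],s["contact_force"])
im,d=robot.get_image("scene");cv2.imwrite("pics/scene2.png",im)
r,b=pick("scene",im);print(canon(r),[canon(x) for x in b],[np.round(cv2.boxPoints(x)).tolist() for x in b])
cv2.imwrite("pics/a2.png",cv2.resize(im[140:300,220:440],(770,560),interpolation=cv2.INTER_CUBIC))
E
```

```text
[470.13185452 143.228549    56.69942993] [-5.18012407 -0.59825478  3.14606861]
[580.   13.5 311.  459.8   7.1] [array([562.3, 134.6, 119.9, 164.6,  -4.4])] [[[476.0, 81.0], [640.0, 68.0], [649.0, 188.0], [485.0, 201.0]]]
```

View pics/a2.png

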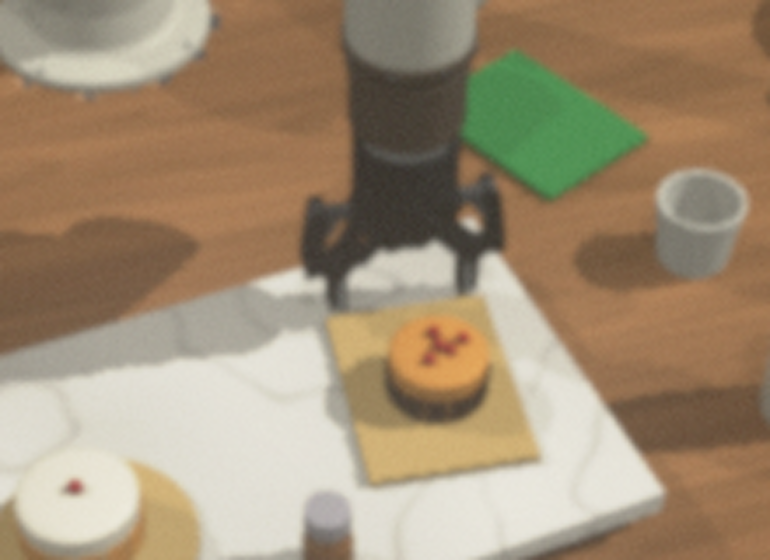

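The scene view shows both fingers against the board's rear edge, with the cake upright near (437,365) in the crop. The board has already slid about 4 mm. Next I'll work out a gentle arc for the two-finger push.

```bash
python3 - <<'E'
import numpy as np
th0,th1=np.radians([-4.5,7.1]);c=np.array([560.9,135.8]);L=107.5/np.sinc((th1-th0)/2/np.pi)
h=lambda t:np.array([np.cos(t),np.sin(t)])
p0=c-91*h(th0)
for s in np.linspace(0,1,21):
    t=th0+s*(th1-th0); x=c+L/(th1-th0)*np.array([np.sin(t)-np.sin(th0),np.cos(th0)-np.cos(t)])
    print(round(s,2),np.round(x-91*h(t)-p0,1),round(np.degrees(t-th0),2))
E
```

```text
0.0 [0. 0.] 0.0
0.05 [ 5.3 -1.3] 0.58
0.1 [10.6 -2.6] 1.16
0.15 [15.9 -3.8] 1.74
0.2 [21.3 -4.9] 2.32
0.25 [26.6 -6. ] 2.9
0.3 [32.  -7.1] 3.48
0.35 [37.4 -8.1] 4.06
0.4 [42.8 -9. ] 4.64
0.45 [48.1 -9.9] 5.22
0.5 [ 53.5 -10.7] 5.8
0.55 [ 58.9 -11.5] 6.38
0.6 [ 64.4 -12.2] 6.96
0.65 [ 69.8 -12.9] 7.54
0.7 [ 75.2 -13.5] 8.12
0.75 [ 80.6 -14. ] 8.7
0.8 [ 86.1 -14.5] 9.28
0.85 [ 91.5 -15. ] 9.86
0.9 [ 97.  -15.3] 10.44
0.95 [102.4 -15.7] 11.02
1.0 [107.9 -15.9] 11.6
```

Request:
{"api": "servo_tool", "payload": {"moves": [[[1,-0.2,0],0.1],[[3,-0.7,0],0.3],[[5.3,-1.3,0],0.6],[[8,-2,0],0.9],[[10.6,-2.6,0],1.2],[[13.3,-3.2,0],1.5],[[15.9,-3.8,0],1.7],[[18.6,-4.4,0],2],[[21.3,-4.9,0],2.3],[[24,-5.5,0],2.6],[[26.6,-6,0],2.9],[[29.3,-6.6,0],3.2],[[32,-7.1,0],3.5],[[34.7,-7.6,0],3.8],[[37.4,-8.1,0],4.1],[[40,-8.6,0],4.4],[[42.8,-9,0],4.6],[[45.4,-9.4,0],4.9],[[47.2,-9.7,0],5.1],[[48.1,-9.9,0],5.2]]}}

```text
time: 8.5
ee_pos: [518.5, 133.6, 56.8]
ee_rot: [-0.707, -0.004, 0.707, -0.004]
contact_force: [-3.6, 0.8, 1.6]
opening: 85.6
```

```bash
python3 - <<'E'
from h import *
s=robot.get_state();print(s["ee_pos"],s["contact_force"])
for n in("scene","top"):
    im,d=robot.get_image(n);cv2.imwrite(f"pics/{n}3.png",im)
    r,b=pick(n,im);print(canon(r),[canon(x) for x in b],[np.round(cv2.boxPoints(x)).tolist() for x in b])
im=cv2.imread("pics/scene3.png")
cv2.imwrite("pics/a3.png",cv2.resize(im[140:300,220:440],(770,560),interpolation=cv2.INTER_CUBIC))
E
```

```text
[518.54912996 133.61872655  56.77761821] [-3.59490923  0.77435979  1.55118868]
[580.2  11.5 310.9 455.8   7.1] [array([611.2, 133.3, 120.1, 163.9,   0.7])] [[[528.0, 192.0], [530.0, 72.0], [694.0, 74.0], [692.0, 194.0]]]
[572.1  15.8 301.  458.4   7.1] [array([614.7, 136.3, 119.3, 148.3,  -0. ])] [[[541.0, 77.0], [689.0, 77.0], [689.0, 196.0], [541.0, 196.0]]]
```

View pics/a3.png

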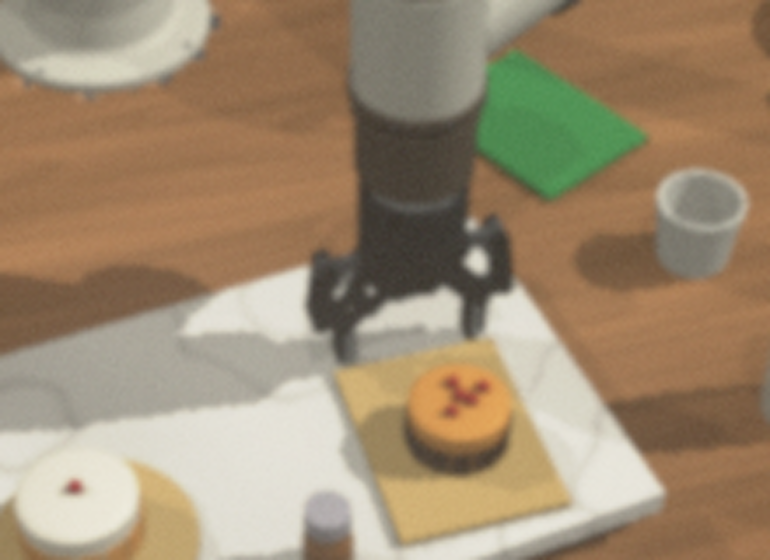

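It's tracking as planned: the cake still stands mid-board near (457,415), and the board has turned as intended. I'll continue along the arc to about 95 %.

Request:
{"api": "servo_tool", "payload": {"moves": [[[1,-0.2,0],0.1],[[3,-0.5,0],0.3],[[5.4,-0.8,0],0.6],[[8.1,-1.2,0],0.9],[[10.8,-1.6,0],1.2],[[13.5,-2,0],1.5],[[16.3,-2.3,0],1.8],[[19,-2.7,0],2.1],[[21.7,-3,0],2.4],[[24.4,-3.3,0],2.7],[[27.1,-3.6,0],2.9],[[29.8,-3.8,0],3.2],[[32.5,-4.1,0],3.5],[[35.2,-4.4,0],3.8],[[38,-4.6,0],4.1],[[41,-4.9,0],4.4],[[44,-5.1,0],4.8],[[47,-5.3,0],5.1],[[49.5,-5.5,0],5.4],[[51,-5.6,0],5.6]]}}

```text
time: 11.1
ee_pos: [569.6, 128.0, 56.8]
ee_rot: [-0.706, -0.038, 0.706, -0.038]
contact_force: [-2.6, -0.2, 1.3]
opening: 85.4
```

```bash
python3 - <<'E'
from h import *
from scipy.spatial.transform import Rotation as R
s=robot.get_state();print(s["ee_pos"],s["contact_force"]);M=R.from_quat(s["ee_rot"]).as_matrix();print(np.degrees(np.arctan2(M[1,1],M[0,1]))+90)
a=np.radians(7.1);u=np.array([np.cos(a),np.sin(a)])
for n,e in(("scene",(723.2,31.4)),("top",(721.5,34.4))):
    im,d=robot.get_image(n);cv2.imwrite(f"pics/{n}4.png",im)
    r,b=pick(n,im);print(n,[canon(x) for x in b])
    for x in b:
        P=cv2.boxPoints(x); k=P[np.argsort(P@u)[-2:]]; print(k,"u past edge",(k-e)@u)
E
```

```text
[569.62063888 128.00994143  56.81294829] [-2.57278686 -0.21437423  1.30412364]
6.234823034782636
scene [array([664.2, 135.3, 127.8, 167.5,   7.3])]
[[739.1443  209.39922]
 [755.4081   82.59419]] u past edge [37.82299124 38.28878528]
top []
```

```bash
python3 - <<'E'
from h import *
im=cv2.imread("pics/top4.png");hsv=cv2.cvtColor(im,cv2.COLOR_BGR2HSV)
for p in((320,185),(310,184),(330,190),(310,172),(325,168),(293,184),(340,205)): print(p,hsv[p[1],p[0]])
im2=cv2.imread("pics/scene4.png")
cv2.imwrite("pics/a4.png",np.hstack([cv2.resize(im[150:270,255:375],(400,400),interpolation=cv2.INTER_NEAREST),cv2.resize(im2[200:330,290:420],(400,400),interpolation=cv2.INTER_CUBIC)]))
E
```

```text
(320, 185) [ 20 127 228]
(310, 184) [ 17 195 235]
(330, 190) [ 18  14 238]
(310, 172) [ 21 125 229]
(325, 168) [ 14 152 173]
(293, 184) [ 19 129 212]
(340, 205) [ 17  15 241]
```

View pics/a4.png

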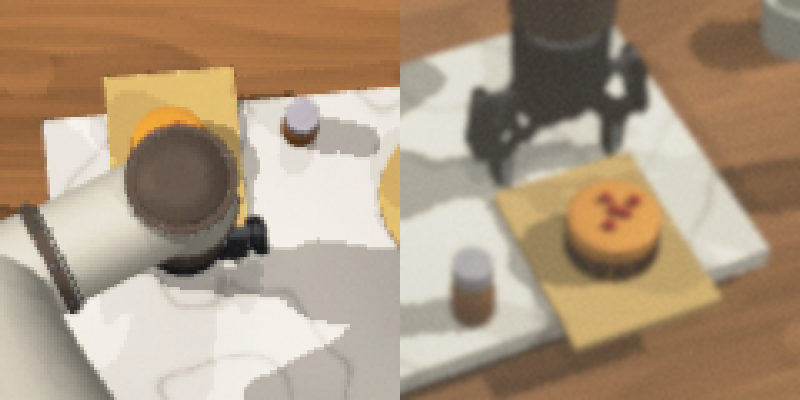

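The board overhangs now and the cake is still mid-board. I'll measure the front edge by fitting a line in the top view.

```bash
cat > front.py <<'E'
from h import *
import sys
def front(im,dbg=False):
    # gold front edge, top view: first gold row per column, line fit in world
    hsv=cv2.cvtColor(im,cv2.COLOR_BGR2HSV)
    m=cv2.inRange(hsv,(18,80,185),(30,255,255)); m[:, :275]=0; m[:,345:]=0; m[:155]=0; m[235:]=0
    m=cv2.morphologyEx(m,cv2.MORPH_OPEN,np.ones((3,3),np.uint8))
    n,l,st,_=cv2.connectedComponentsWithStats(m);m=(l==1+np.argmax(st[1:,4]))
    cols=np.where(m.any(0))[0];rows=m.argmax(0)[cols]-0.5
    k=(cols>cols.min()+3)&(cols<cols.max()-3)
    X=ray("top",np.c_[cols[k],rows[k]],58)[:,:2]
    vx,vy,x,y=cv2.fitLine(X.astype(np.float32),cv2.DIST_HUBER,0,.01,.01).ravel()
    ang=(np.degrees(np.arctan2(vy,vx))-90+90)%180-90
    return np.array([x,y]),ang,cols.min(),cols.max()
def edge(im):
    # marble far edge, top view (initial picture)
    wm,_=measure("top",im)
    cols=np.arange(277,412);rows=wm.argmax(0)[cols]-.5
    X=ray("top",np.c_[cols,rows],50)[:,:2]
    vx,vy,x,y=cv2.fitLine(X.astype(np.float32),cv2.DIST_HUBER,0,.01,.01).ravel()
    return np.array([x,y]),(np.degrees(np.arctan2(vy,vx))-90+90)%180-90
e,ea=edge(cv2.imread("pics/top0.png"));u=np.array([np.cos(np.radians(ea)),np.sin(np.radians(ea))])
print("edge",e,ea)
f=sys.argv[1]
if not f.endswith("0.png") and len(sys.argv)>2:
    im,_=robot.get_image("top");cv2.imwrite(f,im)
p,a,c0,c1=front(cv2.imread(f));print("front",p,a,c0,c1,"overhang",(p-e)@u)
E
python3 front.py pics/top4.png; python3 front.py pics/top0.png
```

```text
edge [722.2201   28.42114] 7.0534363
front [740.0852 143.4428] 6.458374 286 326 overhang 31.85399
edge [722.2201   28.42114] 7.0534363
front [636.543   137.91348] -4.235794 287 328 overhang -71.58356
```

Request:
{"api": "servo_tool", "payload": {"moves": [[[1,0,0],0.1],[[2.5,-0.1,0],0.3],[[4.5,-0.2,0],0.5],[[6.5,-0.2,0],0.7],[[7.7,-0.3,0],0.8],[[8.2,-0.3,0],0.8],[[8.2,-0.3,0],0.8]]}}

```text
time: 12.08
ee_pos: [577.8, 127.8, 56.8]
ee_rot: [0.706, 0.043, -0.706, 0.043]
contact_force: [-3.9, -0.4, 0.2]
opening: 85.3
```

```bash
python3 front.py pics/top5.png new; python3 - <<'E'
from h import *
from scipy.spatial.transform import Rotation as R
s=robot.get_state();print(s["time"],s["ee_pos"],s["contact_force"]);M=R.from_quat(s["ee_rot"]).as_matrix();print(np.degrees(np.arctan2(M[1,1],M[0,1]))+90)
E
```

```text
edge [722.2201   28.42114] 7.0534363
front [748.301   146.80275] 6.34079 286 325 overhang 40.42022
12.125 [577.81202267 127.79194092  56.8273997 ] [-1.79656798 -1.95835394 -0.20872748]
7.03528896938829
```

Request:
{"api": "servo_tool", "payload": {"moves": [[[-1,-0.1,0],0],[[-3,-0.4,0],0],[[-8,-1,0],0],[[-15,-1.9,0],0],[[-25,-3.1,0],0],[[-35,-4.3,5],0],[[-45,-5.6,20],0],[[-55,-6.8,50],0],[[-60,-7.4,90],0],[[-65,-8,140],0],[[-70,-8,190],0],[[-100,40,200],0],[[-125,90,200],0],[[-150,140,200],0],[[-175,190,200],0],[[-200,230,200],0],[[-220,260,200],0],[[-230,280,200],0],[[-230,280,200],0]]}}

```text
time: 14.5
ee_pos: [347.1, 408.5, 257.3]
ee_rot: [0.706, 0.044, -0.706, 0.044]
contact_force: [-0.5, 0.0, -0.0]
opening: 85.2
```

```bash
python3 front.py pics/top6.png new; python3 - <<'E'
from h import *
im=cv2.imread("pics/top6.png");hsv=cv2.cvtColor(im,cv2.COLOR_BGR2HSV)
m=cv2.inRange(hsv,(18,80,185),(30,255,255)); m[:, :275]=0; m[:,345:]=0; m[:155]=0; m[245:]=0
m=cv2.morphologyEx(m,cv2.MORPH_OPEN,np.ones((3,3),np.uint8))
print(canon(quad(m,"top",58)))
im2,_=robot.get_image("scene");cv2.imwrite("pics/scene6.png",im2)
print(robot.get_state()["ee_pos"],robot.get_state()["contact_force"])
cv2.imwrite("pics/a6.png",np.hstack([cv2.resize(im[140:300,240:450],(420,320),interpolation=cv2.INTER_NEAREST),cv2.resize(im2[180:340,170:420],(375,320))[:,:375]]))
E
```

```text
edge [722.2201   28.42114] 7.0534363
front [748.4865  143.70631] 5.9047546 286 328 overhang 40.224075
[669.  140.5 119.7 158.8   6.9]
[347.82652138 407.15079347 257.06390915] [ 0.16663099 -0.56409667  0.66471114]
```

View pics/a6.png

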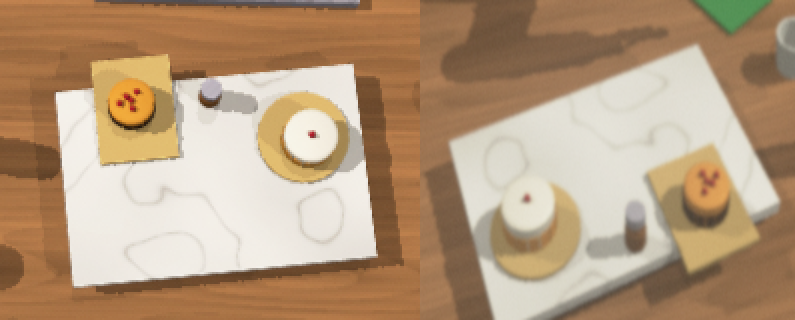

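```bash
python3 -c "
from h import *
robot.hand_in()"
```

```text
the job is handed in; nothing more can be done
```

I pushed the rectangular board from its rear edge with the open two-finger gripper, along a slow arc that squared it up, then backed off and handed the job in at about 14.6 s.

- **Overhang:** the top camera puts the front edge 40.2 mm past the riser's far edge.
- **Squareness:** the board's outline is at 6.9° against the riser's 7.1°, and the tool was at 7.0° at the end of the push. A separate line fit of the front edge gave 5.9°. I took that as pixel noise on a short edge, because its readings scattered between 5.9° and 6.5° over the last three looks.
- **Cake and surroundings:** the cake stands upright near the middle of the board. The round board, white cake and jar look unmoved in the last pictures. The cup, shaker, spatula and tart were mostly outside that crop, and the arm came near none of them.
- **Forces:** the push readings were about 5 N or less. The highest was about 14 N, when I lowered the fingertips to find the marble. At the end the robot was touching nothing.

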